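# Set out the flux tin's tray, close the other

### The job

Both trays of the low blue parts rack have been left ajar. Draw the tray with the round flux tin out as far as its stop, by hooking a fingertip behind the tray's front lip and never pinching the lip, and push the tray with the black USB stick fully home. Leave the tin and the stick lying in their trays without touching them, and do not disturb the other things on the bench.

Things in the scene. Friction and masses are not known exactly. Their poses are not given: they have to be found in the camera images.
- rack: Low blue sheet-metal rack fixed on the worktop, 115 mm deep, 146 wide, 36 high, with two grey open-topped trays side by side, 71 mm between centres. Origin: centre of its underside. Its -x axis points out of its front, the way the trays are drawn; +y is to the left as one looks along +x (into the rack); z up. The frame beside the trays is 32 mm high.
- tray_left (a joint): Travel of the left tray (rack's +y side), m: 0 = fully home (lip against the front of the frame), 0.060 = drawn out to its stop. It slides with about 2.5 N of friction and stays where it is left.
- tray_right (a joint): Travel of the right tray (rack's -y side), the same.
- tray_left_lip (a point): Centre of the top edge of the left tray's front lip, 40 mm above the worktop; moves with the tray; axes as the rack's. The lip is an upright plate 6 mm thick (3 mm either side of this point along x), 66 mm wide, 8 to 40 mm above the worktop. Its front (-x) face is flat, with a white card.
- tray_right_lip (a point): The same point of the right tray's lip (same size). Behind (+x of) each lip is an empty finger well, open at the top: 39 mm long along x, 58 mm wide, floor 10 mm above the worktop, side walls 26 mm high; then a 3 mm divider, its top 26 mm above the worktop, before the rear bay.
- tray_left_bay (a point): Centre of the floor of the left tray's rear bay, where a thing lies, 10 mm above the worktop, 77 mm behind the lip point; moves with the tray; axes as the rack's. The bay is 64 mm long (x), 58 mm wide (y), walls 16 mm high inside.
- tray_right_bay (a point): The same point of the right tray.
- tin_centre (a point): Centre of the loose round white flux tin with a yellow lid label, 34 mm across, 22 mm high, upright in the bay of one of the two trays (which one varies).
- stick_centre (a point): Centre of the loose black USB stick with a bright plug, 18 x 50 x 8 mm, lying flat across the bay of the other tray.
- boom_end (a point): Fixed obstacle: the white end block of the microscope's boom; this point is the middle of its lower right edge. The block is 50 mm deep (x), reaches 110 mm to the left (+y) and 120 mm up from here; two bars run on from it to the left at the same x. Keep arm and gripper clear of it.
- marker: Loose felt marker lying on the worktop, 132 mm long, 13 mm thick; bystander. Origin at the centre of its underside.
- parts_dish: Loose round steel dish with screws, 67 mm across, 16 mm high; bystander. Origin at the centre of its underside.
- side_cutter: Loose side cutter with red grips lying flat, 125 mm long, 37 mm wide, 10 mm high; bystander. Origin at the centre of its underside.
- tape_roll: Loose roll of amber tape lying flat, 66 mm across, 13 mm high; bystander. Origin at the centre of its underside.
Mind the look-alikes: they are no part of the job. Of the things that look like the part that bears tin_centre, the smaller one is meant.

How it is judged:
On the way, in this order (a step that is already met when the one before it is completed fails the run):
1. the lip of the tin's tray is pressed from behind by a finger (((x of tin_centre in the frame of tray_left_bay between -0.036 and 0.036 m and y of tin_centre in the frame of tray_left_bay between -0.031 and 0.031 m and z of tin_centre in the frame of tray_left_bay below 0.025 m and contact force between the fingers and tray_left_c0 above 0.3 N) or (x of tin_centre in the frame of tray_right_bay between -0.036 and 0.036 m and y of tin_centre in the frame of tray_right_bay between -0.031 and 0.031 m and z of tin_centre in the frame of tray_right_bay below 0.025 m and contact force between the fingers and tray_right_c0 above 0.3 N))), for 0.05 s.
2. the tin's tray is drawn out to its stop (((x of tin_centre in the frame of tray_left_bay between -0.036 and 0.036 m and y of tin_centre in the frame of tray_left_bay between -0.031 and 0.031 m and z of tin_centre in the frame of tray_left_bay below 0.025 m and value of joint tray_left above 0.055 m) or (x of tin_centre in the frame of tray_right_bay between -0.036 and 0.036 m and y of tin_centre in the frame of tray_right_bay between -0.031 and 0.031 m and z of tin_centre in the frame of tray_right_bay below 0.025 m and value of joint tray_right above 0.055 m))), for 0.2 s.
At the end, for the whole second after the job is handed in: The tray that holds the tin is drawn out at least 55 of its 60 mm, the other tray with the stick is within 4 mm of fully home; tin (upright) and stick lie at rest in the bays of their own trays (((x of tin_centre in the frame of tray_left_bay between -0.036 and 0.036 m and y of tin_centre in the frame of tray_left_bay between -0.031 and 0.031 m and z of tin_centre in the frame of tray_left_bay below 0.025 m and x of stick_centre in the frame of tray_right_bay between -0.036 and 0.036 m and y of stick_centre in the frame of tray_right_bay between -0.031 and 0.031 m and z of stick_centre in the frame of tray_right_bay below 0.025 m and value of joint tray_left above 0.055 m and value of joint tray_right below 0.004 m) or (x of tin_centre in the frame of tray_right_bay between -0.036 and 0.036 m and y of tin_centre in the frame of tray_right_bay between -0.031 and 0.031 m and z of tin_centre in the frame of tray_right_bay below 0.025 m and x of stick_centre in the frame of tray_left_bay between -0.036 and 0.036 m and y of stick_centre in the frame of tray_left_bay between -0.031 and 0.031 m and z of stick_centre in the frame of tray_left_bay below 0.025 m and value of joint tray_right above 0.055 m and value of joint tray_left below 0.004 m)) and angle between tin_centre's own z axis and vertical below 0.2 rad and linear speed of each of tin, stick below 0.02 m/s); the robot touches nothing.
It fails at once if the tin or the stick is lifted (its centre more than 40 mm above the worktop) (height (world z) of any of tin_centre, stick_centre above 0.04 m).
It fails at once if a finger touches the tin or the stick (contact force between the fingers and tin above 0.5 N or contact force between the fingers and stick above 0.5 N).
It fails at once if a lip is pinched: fingers press its front and its back at once (over 2 N each) ((contact force between the fingers and tray_left_c0 above 2 N and contact force between the fingers and tray_left_c1 above 2 N) or (contact force between the fingers and tray_right_c0 above 2 N and contact force between the fingers and tray_right_c1 above 2 N)).
It fails at once if the marker, dish, side cutter or tape roll is moved more than 20 mm (distance of any of marker, parts_dish, side_cutter, tape_roll from where it was at the start of the episode above 0.02 m).
It also fails if it takes over 42 s, if anything falls off the work surface, if the arm or the gripper's body presses on something with over 40 N, if the wrist force passes 120 N, or if a joint passes its speed limit or range.

### The arm

A 7-joint arm with a two-finger parallel gripper is mounted at the origin on a cart in front of the work surface, level with it; the furniture and walls round the work are solid. World frame = base frame: x ahead of the robot, y to its left, z up, the work surface at z = 0. Lengths are in m, angles in rad, forces in N, time in s.
With the tool pointing down it reaches from about 0.4 to 0.875 m from the base axis. Payload 19.3 kg.
Tool frame: the origin (TCP) lies midway between the tips of the shut fingers; the grasp point (between the pads) lies 19 mm behind it; z points along the fingers, y is the line along which they close (so a half turn about z gives the same grasp; the last joint's range is limited). The gripper opens to 85 mm and grips with 20 to 120 N. Pads are 22 mm wide; open, the fingers measure 114 mm over their backs; the gripper's body (76 mm by 85 mm) begins 54 mm behind the grasp point. The pads swing forward as they close: fully open they stand 13 mm farther back than shut.
Start: joints at [-1.171, 0.521, -0.036, 1.599, 0.021, 1.021, -0.113], TCP at [0.283, 0.557, 0.231] pointing down, gripper open.
Joint ranges: [-2.91, 2.91], [-0.3, 2.13], [-1.5, 1.42], [0.17, 2.43], [-1.26, 4.41], [0.16, 1.93], [-2.52, 2.52]. Speed limits (rad/s): [1.89, 1.89, 2.39, 2.39, 3.01, 3.01, 3.01].

### API

Orientations are given as [roll, pitch, yaw] about the fixed x, y, z axes, in that order (R = Rz(yaw) Ry(pitch) Rx(roll)).
In Python, from workcell import * gives the robot as it stands. The module is installed in compiled form; this text tells all that it offers.
- The arm moves only by the tool play_rows, never from a script. Its argument "deltas" is a list of rows, each a list of 7 numbers: the shift along the tool's x, y, z in units of 500 mm (1.0 is 500 mm), then the turn, a rotation vector about the tool's x, y, z in units of 120 degrees (1.0 is 120 degrees), then the closure, from 0 (fully open) to 1 (shut). A call has 1 to 10 rows; each row is the pose to reach, as a shift and turn from the pose commanded when the call began, along the tool's axes at that moment; what a row does not reach only later rows make up. A row lasts 1/10 s, in which the tool goes at most 50 mm and 8.59 degrees, less where a joint would pass 70% of its speed; a pose out of reach is approached as far as the arm can. A call with a number of a shift or a turn outside -1 to 1 is refused whole. A call with a gripper value outside its range is refused whole. The fingers move at their own pace and stop on an object; "newtons" is the grip in N (left out, the last holds). Time passes only in rows, so rows that repeat a pose let the fingers close. It gives the time, the measured TCP pose, the force, the opening and the grip force at its end, in the units of the state.
- observe(): the state, without advancing time (a new reading comes with each control period).
- grab_frame(name): name is "side" or "top" or "wrist"; returns the picture (384x512x3 uint8, red, green, blue); there is no depth.
- get_calibration(name): a dict with "fovy" (degrees; the focal length in pixels is half the picture's height over the tangent of half this angle, whatever the lens; pixels are square), "cx", "cy" (the principal point, pixels), "xyz" and "rotation" of the camera in the world. Camera axes: x right, y down, z forward; pixel columns grow to the right and rows downward; lengths in m; the calibration is good to about 2 mm. A picture is of the moment at which its call begins: read the wrist's pose just before it. get_calibration takes no time and is no camera call; for the wrist camera it gives the pose at the moment of the call.
- job_done(): hands the job in; it is judged then, once.
The state is a dict: "clock": time; "qpos": joint angles; "qd": joint speeds; "joint_efforts": joint torques, N m; "position": TCP position; "tool_rot": TCP orientation; "force": force on the tool from outside, world axes, zero at the start; "moment": the same for the moment, N m; "grip_width": finger opening in m; "finger_force": force on a finger pad.
Only numpy, scipy, OpenCV 4.12 (cv2) and the standard library are available. Lean on these libraries where they do the work, as an engineer would, in place of code of your own. Each camera call takes 0.05 s, during which the arm holds its last target. There are 200 camera calls.

## Working session

There is one attempt and no reset: what is moved stays moved. The work goes in short steps, Python scripts to look and compute and a tool call to move; the robot and the scene stay as the last step left them, time stands still between calls to the robot, and variables do not carry over. Pictures are saved under pics/ and viewed, at most 10 in all, crops included, and the job is handed in when it is done.

Besides the shell and the picture viewer there is one more tool, called after "Emit:" in YAML: its name, and indented under it one key for each argument. play_rows: Moves the arm, as the interface text tells. Its arguments: {"type":"object","properties":{"deltas":{"type":"array"},"newtons":{"type":"number"}},"required":["deltas"]}

```bash
mkdir -p pics; python3 - <<'E'
from workcell import *
import cv2
s=observe();print(s['clock'],s['position'],s['tool_rot'],s['grip_width'])
for n in("top","side"):
    c=get_calibration(n);print(n,c)
    cv2.imwrite(f"pics/{n}0.png",cv2.resize(grab_frame(n)[:,:,::-1],(796,597),interpolation=cv2.INTER_CUBIC))
E
```

```text
0.0 [0.28281068 0.55696575 0.23071213] [-3.14041892e+00  9.58668092e-05  2.67181536e+00] 0.08519554843901832
top {'fovy': 53.709140755045624, 'cx': 251.89729768921276, 'cy': 194.03913996154833, 'xyz': array([ 0.33748163, -0.06182429,  0.98453239]), 'rotation': array([-2.95291401e+00,  3.63569046e-04, -1.55680711e+00])}
side {'fovy': 44.97926622825261, 'cx': 256.56771594001594, 'cy': 188.70567537258194, 'xyz': array([0.01915419, 0.21537605, 1.13893248]), 'rotation': array([-2.62684954, -0.00640069, -2.07476089])}
```

View pics/top0.png

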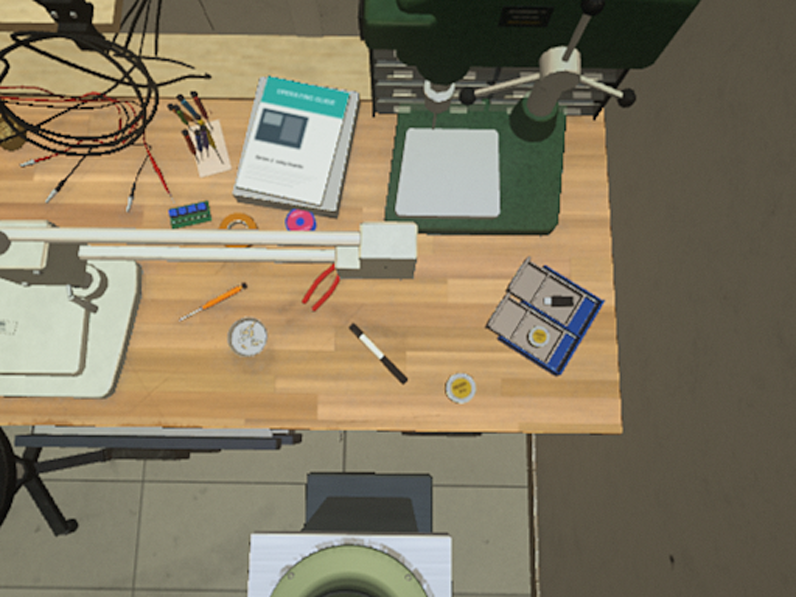

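View pics/side0.png

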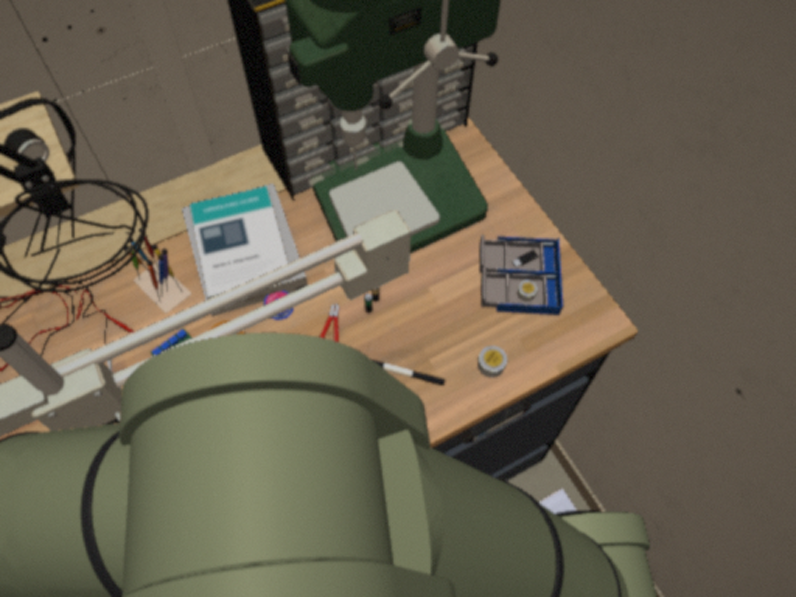

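The top view shows the rack at about (545,317), with its front facing left and up. There are two round tins: one in the tray at (538,335), about 26 px across, and a bigger one on the bench at (460,388), about 32 px across. The smaller tin in the tray is the one meant. The stick is in the far tray at (558,300). I'll confirm this in an enlarged crop.

```bash
python3 - <<'E'
import cv2,numpy as np
from workcell import *
a=grab_frame("top")[155:255,285:400,::-1]; b=grab_frame("side")[145:245,300:370,::-1]
cv2.imwrite("pics/crop1.png",np.hstack([cv2.resize(a,None,fx=4,fy=4,interpolation=cv2.INTER_CUBIC),cv2.resize(b,None,fx=4,fy=4,interpolation=cv2.INTER_CUBIC)]))
E
```

```text
(no output)
```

View pics/crop1.png

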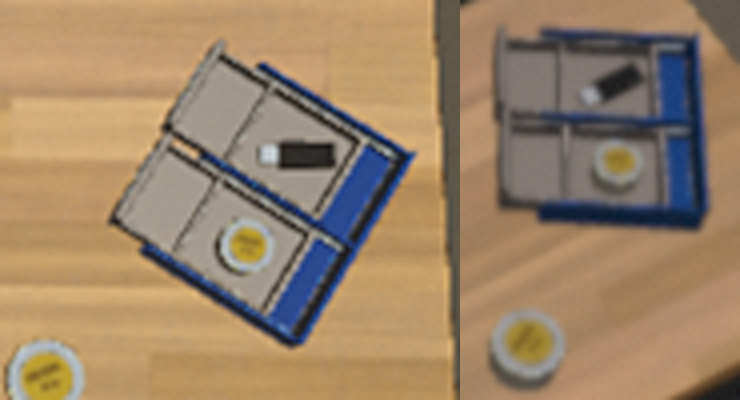

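The top half of the crop shows the stick's tray, which is the rack's left one; its lip corners are at (222,43) and (168,127). The tin's tray (right) has its lip corners at (170,142) and (112,220). The tin in the tray is clearly smaller than the one on the bench at (45,380). Next I'll convert these pixels to positions.

```bash
cat > h.py <<'E'
import numpy as np
from scipy.spatial.transform import Rotation as R
from workcell import *
def ray(n,u,v,z,c=None):
    c=c or get_calibration(n); f=192/np.tan(np.radians(c['fovy']/2))
    d=R.from_euler('xyz',c['rotation']).apply([(u-c['cx'])/f,(v-c['cy'])/f,1])
    return c['xyz']+d*(z-c['xyz'][2])/d[2]
def proj(n,p,c=None):
    c=c or get_calibration(n); f=192/np.tan(np.radians(c['fovy']/2))
    q=R.from_euler('xyz',c['rotation']).inv().apply(np.array(p)-c['xyz'])
    return q[...,:2]/q[...,2:]*f+[c['cx'],c['cy']]
E
python3 - <<'E'
from h import *
np.set_printoptions(precision=4,suppress=True)
T=dict(stickA=(222,43,.04),stickB=(168,127,.04),tinA=(170,142,.04),tinB=(112,220,.04),backL=(412,155,.036),backR=(297,345,.036),frL=(262,66,.032),frR=(145,250,.032),tin=(246,245,.032),stick=(297,155,.018),bigtin=(45,378,.025))
P={k:ray("top",285+(a)/4-.4,155+b/4-.4,z)[:2] for k,(a,b,z) in T.items()}
S=dict(stickA=(498,30,.04),stickB=(498,118,.04),tinA=(503,120,.04),tinB=(503,207,.04),backL=(697,36,.036),backR=(705,220,.036),tin=(617,160,.032))
Q={k:ray("side",300+(a-460)/4-.4,145+b/4-.4,z)[:2] for k,(a,b,z) in S.items()}
for k in P: print(k,P[k],Q.get(k))
for k in("stick","tin"): print(k,'width',np.linalg.norm(P[k+'A']-P[k+'B']),'mid',(P[k+'A']+P[k+'B'])/2)
print('back',np.linalg.norm(P['backL']-P['backR']))
for a,b in(('backL','backR'),('frL','frR'),('stickA','stickB'),('tinA','tinB')):
    d=P[a]-P[b];print(a,'+x yaw',np.degrees(np.arctan2(d[1],d[0]))-90)
d=P['frL']-P['backL'];print(np.linalg.norm(d),np.degrees(np.arctan2(-d[1],-d[0])))
d=P['frR']-P['backR'];print(np.linalg.norm(d),np.degrees(np.arctan2(-d[1],-d[0])))
E
```

```text
stickA [ 0.5961 -0.2848] [ 0.5932 -0.2803]
stickB [ 0.5404 -0.2488] [ 0.5309 -0.2413]
tinA [ 0.5307 -0.2499] [ 0.5279 -0.2435]
tinB [ 0.4801 -0.2122] [ 0.4696 -0.2069]
backL [ 0.5252 -0.4045] [ 0.5227 -0.4044]
backR [ 0.4037 -0.3266] [ 0.3973 -0.3229]
frL [ 0.5833 -0.3121] None
frR [ 0.4624 -0.234 ] None
tin [ 0.4665 -0.298 ] [ 0.4665 -0.2987]
stick [ 0.5277 -0.3364] None
bigtin [ 0.3817 -0.171 ] None
stick width 0.0663396344567413 mid [ 0.5683 -0.2668]
tin width 0.06304401655125136 mid [ 0.5054 -0.231 ]
back 0.14427593043109455
backL +x yaw -122.67834670229203
frL +x yaw -122.85892102439757
stickA +x yaw -122.85966234642974
tinA +x yaw -126.65522745851274
0.10918045926961918 -122.15760620689626
0.10963102704818807 -122.36673577338316
```

```bash
cat >> h.py <<'E'
def delta(p,yaw):  # world target -> row numbers from the current pose (tool down)
    s=observe(); r=R.from_euler('xyz',s['tool_rot'])
    return np.r_[r.inv().apply(np.array(p)-s['position'])/.5,(r.inv()*R.from_euler('xyz',[np.pi,0,yaw])).as_rotvec()/np.radians(120)]
E
python3 - <<'E'
from h import *
np.set_printoptions(precision=4,suppress=True)
k=512/796
# front lower right corner of boom block in both views: closest point
def L(n,u,v):
    a=get_calibration(n)['xyz'];b=ray(n,u*k,v*k,0);return a,(b-a)/np.linalg.norm(b-a)
for t,s in(((413,278),(408,268)),((417,225),(388,212))):
    (a,d),(b,e)=L("top",*t),L("side",*s)
    x=np.linalg.lstsq(np.c_[d,-e],b-a,rcond=None)[0];print(a+d*x[0],b+e*x[1])
y=np.radians(57.4)
print(delta([.40,.15,.23],np.radians(105)),delta([.495,-.252,.13],y))
E
```

```text
[ 0.5267 -0.0891  0.1736] [ 0.5274 -0.0883  0.1737]
[ 0.5785 -0.091   0.2537] [ 0.5849 -0.0844  0.2555]
[-0.5774 -0.6199  0.0023 -0.0003  0.0002  0.4007] [-1.1109 -1.2506  0.2028 -0.0002  0.0003  0.7973]
```

Emit:
play_rows:
  deltas:
    - [-0.577, -0.62, 0, 0, 0, 0.4, 1]
    - [-0.577, -0.62, 0, 0, 0, 0.4, 1]
    - [-0.577, -0.62, 0, 0, 0, 0.4, 1]
    - [-0.577, -0.62, 0, 0, 0, 0.4, 1]
    - [-0.577, -0.62, 0, 0, 0, 0.4, 1]
    - [-0.577, -0.62, 0, 0, 0, 0.4, 1]
    - [-0.577, -0.62, 0, 0, 0, 0.4, 1]
    - [-0.577, -0.62, 0, 0, 0, 0.4, 1]
    - [-0.577, -0.62, 0, 0, 0, 0.4, 1]
    - [-0.577, -0.62, 0, 0, 0, 0.4, 1]

```text
clock: 1.2
position: [0.4005, 0.1471, 0.2315]
tool_rot: [3.141, 0.0, 1.829]
force: [-0.2, 0.7, -0.2]
grip_width: -0.0001
finger_force: 0.0
```

```bash
python3 - <<'E'
from h import *
np.set_printoptions(precision=4,suppress=True)
s=observe();print(s['clock'],s['position'],s['tool_rot'],s['qpos'],s['grip_width'])
y=np.radians(57.4)
print(delta([.41,-.14,.22],np.radians(72)),delta([.495,-.252,.13],y))
E
```

```text
1.2 [0.4005 0.1471 0.2315] [3.1413 0.0004 1.8292] [-0.7385  0.2098  0.2883  2.1032 -0.0791  0.8384 -0.1448] -8.615418948981972e-05
[-0.56   -0.1284  0.0232  0.0002  0.0001  0.2734] [-0.82   -0.0213  0.2033  0.0002  0.0001  0.395 ]
```

Emit:
play_rows:
  deltas:
    - [-0.56, -0.128, 0.02, 0, 0, 0.273, 1]
    - [-0.56, -0.128, 0.02, 0, 0, 0.273, 1]
    - [-0.56, -0.128, 0.02, 0, 0, 0.273, 1]
    - [-0.56, -0.128, 0.02, 0, 0, 0.273, 1]
    - [-0.56, -0.128, 0.02, 0, 0, 0.273, 1]
    - [-0.56, -0.128, 0.02, 0, 0, 0.273, 1]
    - [-0.82, -0.021, 0.203, 0, 0, 0.395, 1]
    - [-0.82, -0.021, 0.203, 0, 0, 0.395, 1]
    - [-0.82, -0.021, 0.203, 0, 0, 0.395, 1]
    - [-0.82, -0.021, 0.203, 0, 0, 0.395, 1]

```text
clock: 2.2
position: [0.4973, -0.2503, 0.1268]
tool_rot: [-3.14, 0.002, 1.006]
force: [-1.1, 1.6, 1.3]
grip_width: 0.0001
finger_force: 0.0
```

```bash
python3 - <<'E'
from h import *
import cv2
np.set_printoptions(precision=4,suppress=True)
s=observe();c=get_calibration("wrist");im=grab_frame("wrist")
print(s['clock'],s['position'],s['tool_rot'],c)
np.save("w1.npy",c,allow_pickle=True)
cv2.imwrite("pics/w1.png",cv2.resize(im[:,:,::-1],(796,597),interpolation=cv2.INTER_CUBIC))
E
```

```text
2.2 [ 0.4973 -0.2503  0.1268] [-3.1397  0.0016  1.0056] {'fovy': 58.38848941972121, 'cx': 255.9761194311141, 'cy': 192.87726597716033, 'xyz': array([ 0.5375, -0.1874,  0.2677]), 'rotation': array([ 2.8468,  0.0018, -0.5646])}
```

View pics/w1.png

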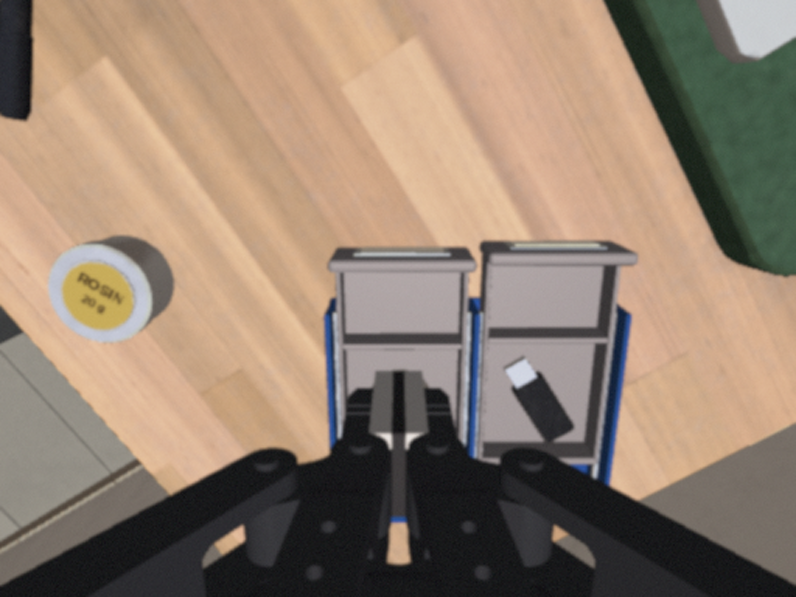

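The wrist view shows the top edge of the tin tray's lip running from (330,265) to (475,265), the divider at row 340, and the well open between them. The stick tray's lip runs from (483,258) to (637,257). Nothing has been touched so far.

```bash
python3 - <<'E'
from h import *
np.set_printoptions(precision=4,suppress=True)
c=np.load("w1.npy",allow_pickle=True).item();k=512/796
g=lambda u,v,z:ray("wrist",u*k,v*k,z,c)[:2]
for n,a,b in(("tin",g(330,265,.04),g(475,265,.04)),("stick",g(483,258,.04),g(637,258,.04))):
    d=a-b; m=(a+b)/2; print(n,m,np.linalg.norm(d),np.degrees(np.arctan2(d[1],d[0])))
a,b=g(345,340,.026),g(462,340,.026);print('divider',(a+b)/2)
print(g(329,310,.032),g(628,316,.032))
m=(g(330,265,.04)+g(475,265,.04))/2;div=(a+b)/2;dr=(m-div);print(dr,np.degrees(np.arctan2(dr[1],dr[0])),np.linalg.norm(dr))
a_=np.radians(57.3);u=np.array([np.cos(a_),np.sin(a_)])
h=m-u*.0215; print('hook',h)
print(delta([*h,.09],a_),delta([*h,.018],a_))
E
```

```text
tin [ 0.5104 -0.2332] 0.06332131012994661 147.67816184797996
stick [ 0.5699 -0.2672] 0.0669163673057816 147.67672061896087
divider [ 0.4893 -0.2677]
[ 0.4692 -0.2347] [ 0.5851 -0.3114]
[0.0211 0.0345] 58.60762074226052 0.04045880466502731
hook [ 0.4988 -0.2513]
[ 0.0008  0.003   0.0729 -0.0009  0.001   0.0025] [ 0.0011  0.0033  0.2169 -0.0009  0.001   0.0025]
```

Emit:
play_rows:
  deltas:
    - [0.004, 0.003, 0.08, 0, 0, 0, 1]
    - [0.004, 0.003, 0.13, 0, 0, 0, 1]
    - [0.004, 0.003, 0.17, 0, 0, 0, 1]
    - [0.004, 0.003, 0.2, 0, 0, 0, 1]
    - [0.004, 0.003, 0.22, 0, 0, 0, 1]
    - [0.004, 0.003, 0.22, 0, 0, 0, 1]
    - [0.004, 0.003, 0.22, 0, 0, 0, 1]

```text
clock: 2.95
position: [0.499, -0.2476, 0.0203]
tool_rot: [3.141, -0.0, 1.007]
force: [0.2, 0.1, -0.3]
grip_width: 0.0
finger_force: 0.0
```

Emit:
play_rows:
  deltas:
    - [0.01, 0, 0, 0, 0, 0, 1]
    - [0.02, 0, 0, 0, 0, 0, 1]
    - [0.03, 0, 0, 0, 0, 0, 1]
    - [0.04, 0, 0, 0, 0, 0, 1]
    - [0.05, 0, 0, 0, 0, 0, 1]
    - [0.06, 0, 0, 0, 0, 0, 1]
    - [0.07, 0, 0, 0, 0, 0, 1]
    - [0.075, 0, 0, 0, 0, 0, 1]
    - [0.08, 0, 0, 0, 0, 0, 1]
    - [0.08, 0, 0, 0, 0, 0, 1]

```text
clock: 3.95
position: [0.5203, -0.2132, 0.0197]
tool_rot: [-3.141, -0.0, 1.007]
force: [-0.9, 1.1, 0.4]
grip_width: -0.0002
finger_force: 0.0
```

Emit:
play_rows:
  deltas:
    - [0.005, 0, 0, 0, 0, 0, 1]
    - [0.01, 0, 0, 0, 0, 0, 1]
    - [0.014, 0, 0, 0, 0, 0, 1]

```text
clock: 4.25
position: [0.5209, -0.212, 0.0197]
tool_rot: [-3.141, 0.006, 1.003]
force: [-20.5, -31.2, 1.5]
grip_width: -0.0001
finger_force: 18.4
```

Emit:
play_rows:
  deltas:
    - [-0.014, 0, 0, 0, 0, 0, 1]
    - [-0.026, 0, 0, 0, 0, 0, 1]
    - [-0.026, 0, 0, 0, 0, 0, 1]
    - [-0.026, 0, -0.05, 0, 0, 0, 1]
    - [-0.026, 0, -0.12, 0, 0, 0, 1]
    - [-0.026, 0, -0.16, 0, 0, 0, 1]
    - [-0.026, 0, -0.16, 0, 0, 0, 1]
    - [-0.026, 0, -0.16, 0, 0, 0, 1]

```text
clock: 5.05
position: [0.5173, -0.2181, 0.0998]
tool_rot: [3.141, -0.001, 1.008]
force: [-0.3, -0.0, -0.3]
grip_width: 0.0002
finger_force: 0.0
```

```bash
python3 - <<'E'
from h import *
import cv2
np.set_printoptions(precision=4,suppress=True)
s=observe();c=get_calibration("wrist");im=grab_frame("wrist")
print(s['clock'],s['position'],s['tool_rot'],s['force'])
np.save("w2.npy",c,allow_pickle=True)
cv2.imwrite("pics/w2.png",cv2.resize(im[:,:,::-1],(796,597),interpolation=cv2.INTER_CUBIC))
a=np.radians(57.6);u=np.array([np.cos(a),np.sin(a)]);m=np.array([.5699,-.2672])
for d in(.026,.010,-.014): print(delta([*(m+u*d),.10],a),delta([*(m+u*d),.024],a))
E
```

```text
5.05 [ 0.5173 -0.2181  0.0998] [ 3.1412 -0.0008  1.0075] [-0.2998 -0.0331 -0.3123]
[ 0.0257  0.1423 -0.0016 -0.0003 -0.0001  0.001 ] [ 0.0256  0.1424  0.1504 -0.0003 -0.0001  0.001 ]
[-0.0063  0.1422 -0.0016 -0.0003 -0.0001  0.001 ] [-0.0064  0.1423  0.1504 -0.0003 -0.0001  0.001 ]
[-0.0543  0.1421 -0.0016 -0.0003 -0.0001  0.001 ] [-0.0544  0.1422  0.1504 -0.0003 -0.0001  0.001 ]
```

View pics/w2.png

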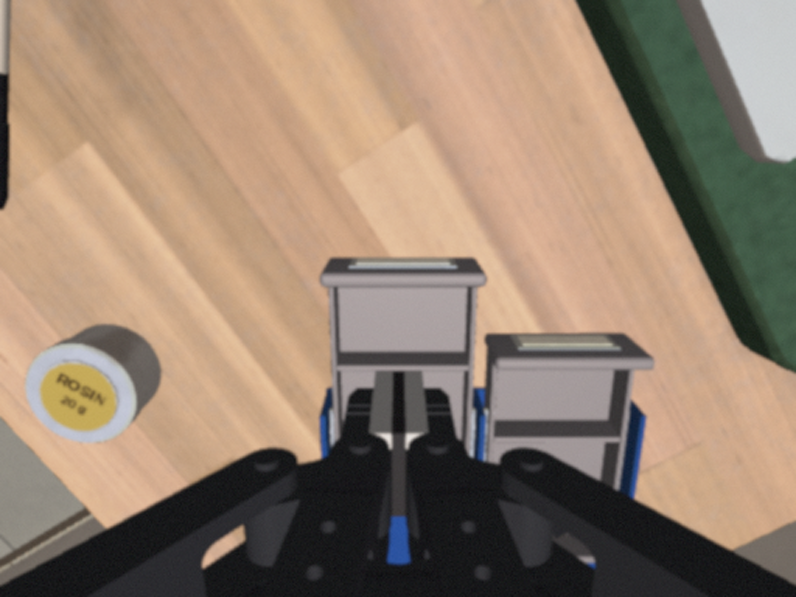

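The tin tray is now drawn out, with its lip at row 275 and its well clear of the other tray. The stick tray's lip runs from (488,358) to (652,358), still ajar. I'll put the shut fingers in front of it.

Emit:
play_rows:
  deltas:
    - [0.036, 0.06, 0, 0, 0, 0, 1]
    - [0.036, 0.142, 0, 0, 0, 0, 1]
    - [0.036, 0.142, 0, 0, 0, 0, 1]
    - [0.036, 0.142, 0.05, 0, 0, 0, 1]
    - [0.036, 0.142, 0.1, 0, 0, 0, 1]
    - [0.036, 0.142, 0.14, 0, 0, 0, 1]
    - [0.036, 0.142, 0.15, 0, 0, 0, 1]
    - [0.036, 0.142, 0.15, 0, 0, 0, 1]

```text
clock: 5.9
position: [0.5857, -0.2413, 0.0238]
tool_rot: [-3.14, 0.001, 1.006]
force: [-0.3, -0.2, 1.3]
grip_width: 0.0001
finger_force: 0.0
```

Emit:
play_rows:
  deltas:
    - [-0.015, 0, 0, 0, 0, 0, 1]
    - [-0.025, 0, 0, 0, 0, 0, 1]
    - [-0.033, 0, 0, 0, 0, 0, 1]
    - [-0.041, 0, 0, 0, 0, 0, 1]
    - [-0.049, 0, 0, 0, 0, 0, 1]
    - [-0.057, 0, 0, 0, 0, 0, 1]
    - [-0.062, 0, 0, 0, 0, 0, 1]
    - [-0.062, 0, 0, 0, 0, 0, 1]

```text
clock: 6.7
position: [0.5696, -0.2682, 0.0248]
tool_rot: [3.142, 0.0, 1.006]
force: [0.5, 0.2, -0.8]
grip_width: 0.0001
finger_force: 0.0
```

Emit:
play_rows:
  deltas:
    - [-0.006, 0, 0, 0, 0, 0, 1]
    - [-0.012, 0, 0, 0, 0, 0, 1]
    - [-0.018, 0, 0, 0, 0, 0, 1]
    - [-0.022, 0, 0, 0, 0, 0, 1]

```text
clock: 7.1
position: [0.5638, -0.2772, 0.0247]
tool_rot: [-3.141, 0.0, 1.007]
force: [2.4, 2.9, 0.6]
grip_width: 0.0005
finger_force: 1.3
```

Emit:
play_rows:
  deltas:
    - [-0.004, 0, 0, 0, 0, 0, 1]
    - [-0.008, 0, 0, 0, 0, 0, 1]
    - [-0.012, 0, 0, 0, 0, 0, 1]

```text
clock: 7.4
position: [0.5634, -0.2778, 0.0248]
tool_rot: [-3.141, -0.006, 1.01]
force: [15.4, 27.7, 4.6]
grip_width: -0.0001
finger_force: 16.2
```

Emit:
play_rows:
  deltas:
    - [0.01, 0, 0, 0, 0, 0, 1]
    - [0.03, 0, 0, 0, 0, 0, 1]
    - [0.05, 0, 0, 0, 0, 0, 1]
    - [0.05, 0, -0.08, 0, 0, 0, 1]
    - [0.05, 0, -0.16, 0, 0, 0, 1]
    - [0.05, 0, -0.2, 0, 0, 0, 1]
    - [0.05, 0, -0.2, 0, 0, 0, 1]

```text
clock: 8.1
position: [0.5757, -0.2612, 0.1277]
tool_rot: [3.137, -0.001, 1.007]
force: [-0.2, -0.2, 1.1]
grip_width: -0.0
finger_force: 0.0
```

```bash
python3 - <<'E'
from h import *
import cv2
s=observe();print(s['clock'],s['position'],s['force'])
a=cv2.resize(grab_frame("wrist")[:,:,::-1],(400,300)); b=grab_frame("top")[155:255,285:400,::-1]
b=cv2.resize(b,(345,300),interpolation=cv2.INTER_CUBIC)
cv2.imwrite("pics/w3.png",np.hstack([a,b]))
E
```

```text
8.1 [ 0.57565767 -0.26124099  0.12772217] [-0.15798354 -0.21898594  1.10798984]
```

View pics/w3.png

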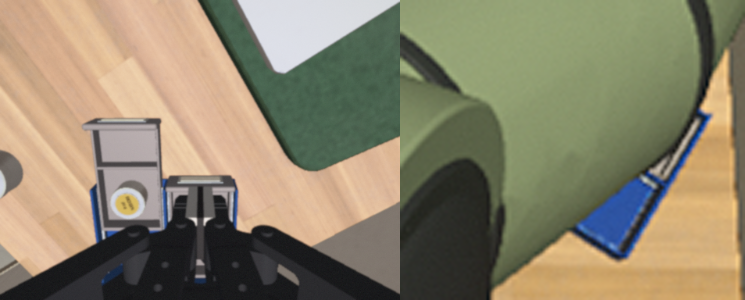

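The wrist view shows the tin tray fully out, with its lip near row 124 and the tin upright at (128,203). The stick tray's lip is flush with the frame at about row 180. The two fingertip contact positions put the lips 60.8 mm apart, which matches the 60 mm stroke, and the arm is touching nothing.

```bash
python3 -c "
from workcell import *
print(job_done())"
```

```text
the job is handed in; nothing more can be done
None
```

The job is handed in: the tin's tray (the right one) is hooked out to its stop and the stick's tray (the left one) is pushed home; no verdict came back, and I did not see the stick again after that push.

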